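Drop the hold-down bar over the loaded shaker rack

ROBOT

A 6-joint arm with a two-finger parallel gripper is mounted at the origin on the work surface. World frame = base frame: x ahead of the robot, y to its left, z up, the work surface at z = 0. Lengths are in m, angles in rad, forces in N, time in s.
With the tool pointing down it reaches from about 0.4 to 0.825 m from the base axis. Payload 7 kg.
Tool frame: the origin (TCP) lies on the centre line of the jaws, within the pads' length; the fingertips stand 25 mm ahead of it and the grasp point (between the pads) lies 6 mm ahead of it; z points along the fingers, y is the direction in which the jaws open and shut (so a half turn about z gives the same grasp; the last joint's range is limited). The gripper opens to 88 mm and grips with 3 to 60 N. Pads are 19 mm wide; open, the fingers measure 130 mm over their backs; the gripper's body (78 mm by 193 mm) begins 47 mm behind the grasp point.
Start: joints at [1.537, 0.359, 0.012, 0, -1.224, -0.288], TCP at [0.213, 0.64, 0.252] pointing down, gripper open.
Joint ranges: [-3.07, 3.07], [-1.43, 2.12], [-1.02, 1.25], [-3.03, 1.67], [-3.05, -0], [-3.03, 3.03]. Speed limits (rad/s): [2.39, 2.39, 3.01, 3.14, 3.14, 3.14].

INTERFACE

Orientations are given as [roll, pitch, yaw] about the fixed x, y, z axes, in that order (R = Rz(yaw) Ry(pitch) Rx(roll)).
In Python, from station import * gives the robot as it stands. The module is installed in compiled form; this text tells all that it offers.
- The arm moves only by the tool step_arm, never from a script. Its argument "commands" is text: rows parted by semicolons, each of 6 numbers parted by spaces: the shift along the tool's x, y, z in mm, then the turn, a rotation vector about the tool's x, y, z in rad. A call has 1 to 8 rows; each row shifts and turns the commanded pose from where the row before left it, along the tool's axes as they then stand; what a row does not reach is not made up. A row lasts 1/8 s, in which the tool goes at most 62.5 mm and 10.7 degrees, less where a joint would pass 70% of its speed; a pose out of reach is approached as far as the arm can. A call is refused whole if a number of a shift passes 62.5 or a number of a turn 0.188, either way. A call with a gripper value outside its range is refused whole. "jaw" is the finger opening in mm, from 0 to 87.6, set as the call begins (left out, the last holds). The fingers move at their own pace and stop on an object; "grip_force" is the grip in N (left out, the last holds). Time passes only in rows, so rows that do not move let the fingers close. It gives the time, the measured TCP pose, the force and the opening at its end, in the units of the state.
- get_state(): the state, without advancing time (a new reading comes with each control period).
- grab_frame(name): name is "side" or "top"; returns a dict with "frame" (480x640x3 uint8, red, green, blue), "fovy" (degrees; the focal length in pixels is half the picture's height over the tangent of half this angle, whatever the lens; pixels are square), "cx", "cy" (the principal point, pixels), "rvec" (rotation vector, rad) and "tvec" (3), from world to camera coordinates, as OpenCV has them. Camera axes: x right, y down, z forward; pixel columns grow to the right and rows downward; lengths in m; the calibration is good to about 2 mm. A picture is of the moment at which its call begins. There is no depth.
- job_done(): hands the job in, once; it reports no verdict.
Trained networks look in a picture, given as the dict that the camera call returned (one of the last four; its "shot" number tells which), for a name from the list of things; names that differ only in an ending like _2 or _b are one class to them, and where a whole thing is asked for, a point or a joint stands for the part that bears it (a point fixed in the world has none). Each returns a list of dicts, best first, with "conf" (0 to 1); they miss things now and then, are a little off and sometimes report something else, mostly with a low value. They report only what shows in the picture. A call takes as long as a camera call.
- recognise(picture, name): "pixel" ([column, row] in pixels, amid what is visible of it).
The state is a dict: "t": time; "q": joint angles; "qd": joint speeds; "joint_efforts": joint torques, N m; "eef_pos": TCP position; "ee_rot": TCP orientation; "force": force on the tool from outside, world axes, zero at the start; "moment": the same for the moment, N m; "width": finger opening in m.
Only numpy, scipy, OpenCV 4.12 (cv2) and the standard library are available. Lean on these libraries where they do the work, as an engineer would, in place of code of your own. Each camera call takes 0.05 s, during which the arm holds its last target.

TASK

One of the two shaker cradles holds a rack of red-capped tubes: take the blue knob of that cradle's hold-down bar, lift the bar over the keeper's horn and let it drop fully into the keeper's notch, so that the rack is locked in for shaking. Leave the empty cradle's bar where it is parked and do not knock the rack out of its seat.

Things in the scene. Friction and masses are not known exactly. Their poses are not given: they have to be found in the camera images.
- knob (a point): Centre of the blue knob (upright cylinder, 24 mm across, 44 high) on the LOADED cradle's steel bar (14 wide, 12 high, 0.2 kg). It stands 28 mm over the bar's centre line, 255 mm from the pivot at the bar's robot-side end; there it swings sideways and lifts up freely; let go, it falls. Parked on the keeper's shoulder, swung 0.32-0.48 rad left of the notch. x along the bar outward, z up.
- notch (a point): Middle of the notch floor of the LOADED cradle's dark keeper, 92 mm over the bench. x: away from the pivot (210 mm along -x, 6 mm up), y: left, to the shoulder, z up. Notch 34 mm wide in y; keeper 20 thick in x. Tops over the floor: shoulder 10, horn 30 (y 17 to 29), stop horn 50 (y -17 to -29). Bar home: knob at x 45, y 0 (+-12), z 34 mm. Cradle: white box 270 x 190 x 30 mm, any small yaw.
- rack_center (a point): Centre (half-way up) of the white rack of eight red-capped tubes, 112 x 60 x 51 mm, 0.35 kg, loose, seated between 8 mm high lips in the loaded cradle, under the line of the latched bar with about 10 mm of room below the bar. x along its length, z up. To be left alone.
- spare_knob (a point): Centre of the same blue knob on the parked bar of the EMPTY cradle, which is of the same build as the loaded one; the cradles stand side by side, and either may be the left one. To be left alone.

How it is judged:
At the end, for the whole second after the job is handed in: The loaded cradle's bar lies released in the notch: the knob's centre within 16 mm sideways of the notch's middle line and 24 to 42 mm above the notch floor (34 mm when home) (y of knob in the frame of notch between -0.016 and 0.016 m and z of knob in the frame of notch between 0.024 and 0.042 m); the robot touches nothing.
It fails at once if the empty cradle's bar is moved by more than 20 mm (distance of spare_knob from where it was at the start of the episode above 0.02 m).
It fails at once if the rack is knocked out of its seat (moved by more than 20 mm) (distance of rack_center from where it was at the start of the episode above 0.02 m).
It also fails if it takes over 35 s, if anything falls off the work surface, if the arm or the gripper's body presses on something with over 40 N, if the wrist force passes 120 N, or if a joint passes its speed limit or range.

## Working session

There is one attempt and no reset: what is moved stays moved. The work goes in short steps, Python scripts to look and compute and a tool call to move; the robot and the scene stay as the last step left them, time stands still between calls to the robot, and variables do not carry over. Pictures are saved under pics/ and viewed, and the job is handed in when it is done.

Besides the shell and the picture viewer there is one more tool, called after "Emit:" as name(argument=value, ...) on one line, values as JSON. step_arm: Moves the arm, as the interface text tells. Its arguments: {"type":"object","properties":{"commands":{"type":"string"},"jaw":{"type":"number"},"grip_force":{"type":"number"}},"required":["commands"]}

```bash
mkdir -p pics
cat > h.py <<'E'
from station import *
import numpy as np, cv2
def cam(f):
    R,_=cv2.Rodrigues(np.array(f["rvec"],float)); t=np.array(f["tvec"],float).ravel()
    F=240/np.tan(np.radians(f["fovy"])/2)
    K=np.array([[F,0,f["cx"]],[0,F,f["cy"]],[0,0,1]])
    return K,R,t
def P(f):
    K,R,t=cam(f); return K@np.c_[R,t]
def tri(fa,pa,fb,pb):
    X=cv2.triangulatePoints(P(fa),P(fb),np.array(pa,float).reshape(2,1),np.array(pb,float).reshape(2,1))
    return (X[:3]/X[3]).ravel()
def proj(f,X):
    x=P(f)@np.r_[X,1]; return x[:2]/x[2]
def atz(f,p,z):
    K,R,t=cam(f); d=R.T@np.linalg.inv(K)@np.array([p[0],p[1],1.]); c=-R.T@t
    return c+d*(z-c[2])/d[2]
def save(f,n): cv2.imwrite("pics/"+n+".png",cv2.cvtColor(f["frame"],cv2.COLOR_RGB2BGR))
E
python3 - <<'E'
from h import *
import pickle
s=grab_frame("side");t=grab_frame("top")
save(s,"s0");save(t,"t0")
for f in(s,t):
    print({k:v for k,v in f.items() if k!="frame"})
    for n in("knob","notch","rack_center","spare_knob"):
        print(n,[(np.round(d["pixel"]),round(d["conf"],2)) for d in recognise(f,n)])
pickle.dump((s,t),open("f0.pkl","wb"))
print(get_state())
E
```

```text
{'fovy': 42.4327957798699, 'cx': 325.7350664439749, 'cy': 250.93503953931568, 'rvec': array([ 0.71159404, -2.61008482,  1.10115472]), 'tvec': array([0.41962332, 0.31902689, 0.75286642]), 'shot': 1}
knob [(array([367., 244.]), 0.66)]
notch [(array([393., 285.]), 0.81)]
rack_center [(array([404., 256.]), 0.6)]
spare_knob [(array([210., 456.]), 0.57)]
{'fovy': 48.92587718232484, 'cx': 319.9356890078591, 'cy': 242.7303654683516, 'rvec': array([ 2.17749355, -2.19894996,  0.09568979]), 'tvec': array([-0.04664723,  0.51280617,  1.0423781 ]), 'shot': 2}
knob [(array([376., 258.]), 0.86)]
notch [(array([369., 277.]), 0.85)]
rack_center [(array([401., 256.]), 0.6), (array([155., 291.]), 0.36)]
spare_knob [(array([159., 290.]), 0.68)]
{'t': 0.5, 'q': array([ 1.53711439e+00,  3.58637951e-01,  1.18455714e-02, -3.99957616e-05,
       -1.22409694e+00, -2.88107105e-01]), 'qd': array([-3.49048979e-04, -7.07183719e-05,  4.78396429e-04,  6.69724722e-04,
        3.75948946e-04,  3.84866000e-04]), 'joint_efforts': array([ 4.77960511e-04, -5.81799281e+01,  2.93067884e+01,  6.99706972e+00,
        1.19067886e-02, -4.09225720e-05]), 'eef_pos': array([0.21347029, 0.64030095, 0.25150574]), 'ee_rot': array([ 3.14149281e+00,  9.64280918e-06, -3.21802633e-01]), 'force': array([0.27261753, 0.55394065, 0.50070625]), 'moment': array([-0.00740757,  0.00802142,  0.02385233]), 'width': 0.08748697776432779}
```

View pics/s0.png

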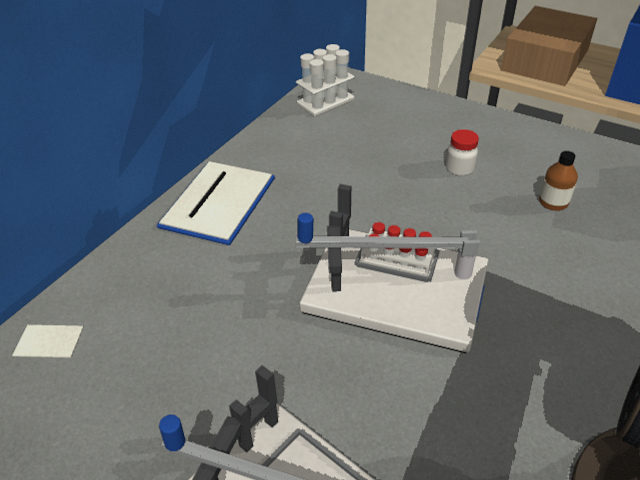

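View pics/t0.png

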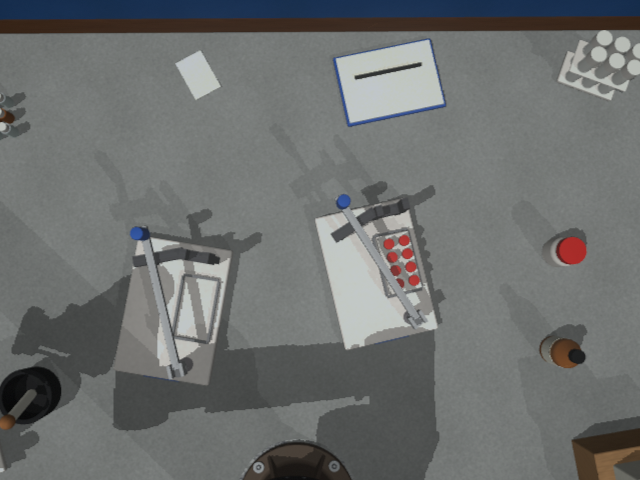

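Loaded cradle is the right one in the top view: knob at (343,201) top / (305,228) side. Its keeper is around (370,218) top. Zooming in for detail.

Run:
```python
from h import *
import pickle
s,t=pickle.load(open("f0.pkl","rb"))
b=[]
for f,n,(x,y,w,h) in((s,"sz",(285,170,210,160)),(t,"tz",(310,180,140,120))):
    im=f["frame"]; hsv=cv2.cvtColor(im,cv2.COLOR_RGB2HSV)
    m=((hsv[...,0]>105)&(hsv[...,0]<125)&(hsv[...,1]>180)&(hsv[...,2]>60)).astype(np.uint8)
    k,l,st,c=cv2.connectedComponentsWithStats(m)
    for i in range(1,k):
        if st[i,4]>60 and st[i,4]<3000: print(n,st[i],c[i])
    z=cv2.resize(im[y:y+h,x:x+w],None,fx=800//w if n=="sz" else 5,fy=800//w if n=="sz" else 5,interpolation=cv2.INTER_CUBIC)
    cv2.imwrite(f"pics/{n}.png",cv2.cvtColor(z,cv2.COLOR_RGB2BGR)); print(z.shape)
```

```text
sz [ 606    7   34   97 1813] [627.84114727  65.98731384]
sz [158 176 116  69 494] [220.47975709 222.61336032]
sz [298 213  15  30 392] [305.10714286 227.61479592]
sz [160 415  25  36 653] [171.93568147 432.35375191]
(480, 630, 3)
tz [  0   0  38  19 330] [13.13636364  7.5       ]
(600, 700, 3)
```

View pics/sz.png

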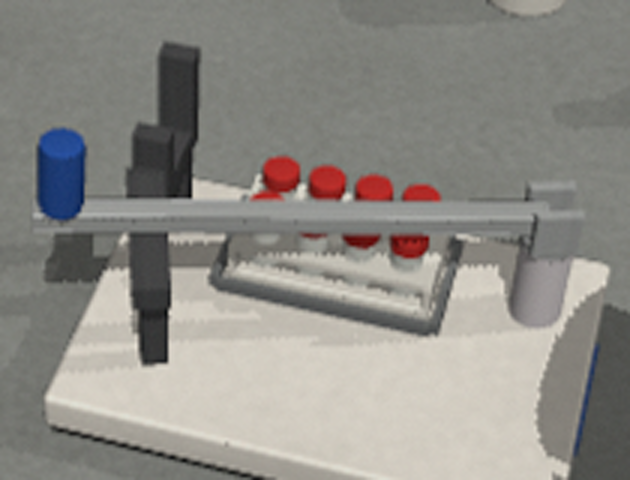

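View pics/tz.png

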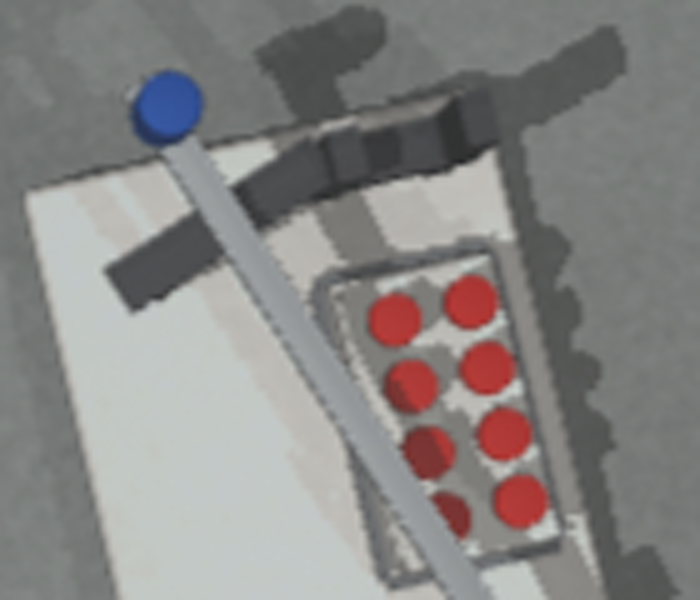

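Run:
```python
from h import *
import pickle
s,t=pickle.load(open("f0.pkl","rb"))
for f in(s,t):
    K,R,tt=cam(f); print("cam",-R.T@tt)
for n,a,b in(("knobtop",(305.5,217.5),(344,201)),("horn",(336.3,214),(378.4,209)),("stop",(345,186.7),(406.4,202.4)),("pivot",(468.5,235),(417,318)),("spare",(171,421),(139,233))):
    X=tri(s,a,t,b); print(n,X, proj(s,X)-a,proj(t,X)-b)
print("cradle corners z=.03")
for p in((315,218),(345,349),(437,327),(408,198)): print(atz(t,p,.03))
print("bar ends z=.11", atz(t,(346,208),.11),atz(t,(416,317),.11))
print("knobtop at .16:",atz(t,(344,201),.16))
```

```text
cam [0.18721235 0.48403979 0.75850297]
cam [ 0.43189213 -0.03901818  1.07872379]
knobtop [ 0.57607365 -0.09291046  0.15644996] [0.36918596 0.03479102] [-0.20767702 -0.37492571]
horn [ 0.56408695 -0.15928362  0.11929458] [-0.89156023 -0.07743539] [0.48857057 0.94165049]
stop [ 0.57440024 -0.20721157  0.13725803] [-0.24184714 -0.0192504 ] [0.13696139 0.26588726]
pivot [ 0.36603186 -0.22611722  0.1115913 ] [-0.03755262 -0.00059086] [0.01626091 0.04070748]
spare [0.52324695 0.26754596 0.15487979] [0.86918703 0.12581284] [-0.4190852 -0.6303362]
cradle corners z=.03
[ 0.56125699 -0.04218279  0.03      ]
[ 0.30169462 -0.09865507  0.03      ]
[ 0.34249269 -0.28102024  0.03      ]
[ 0.60007191 -0.22953518  0.03      ]
bar ends z=.11 [ 0.56951996 -0.09952735  0.11      ] [ 0.36782876 -0.22461132  0.11      ]
knobtop at .16: [ 0.5748505  -0.09305926  0.16      ]
```

Emit:
step_arm(commands="36 36.3 0 0 0 0;36 36.3 0 0 0 0;36 36.3 0 0 0 0;36 36.3 0 0 0 0;36 36.3 0 0 0 0;36 36.3 0 0 0 0;36 36.3 0 0 0 0;36 36.3 0 0 0 0", jaw=60)

```text
t: 1.5
eef_pos: [0.3953, 0.2723, 0.252]
ee_rot: [-3.141, -0.0, -0.321]
force: [0.6, 0.6, -0.0]
width: 0.06
```

Emit:
step_arm(commands="36 36.3 0 0 0 0;36 36.3 0 0 0 0;36 36.3 0 0 0 0;36 36.3 0 0 0 0;36 36.3 0 0 0 0;36 36.3 0 0 0 0;36 36.3 0 0 0 0;36 36.3 0 0 0 0")

```text
t: 2.5
eef_pos: [0.5769, -0.0945, 0.2518]
ee_rot: [-3.141, -0.001, -0.322]
force: [0.9, 0.6, 0.3]
width: 0.0602
```

Emit:
step_arm(commands="0 0 0 0 0 -0.176;0 0 0 0 0 -0.176;0 0 0 0 0 -0.176;0 0 0 0 0 -0.176;0 0 0 0 0 -0.176;0 0 0 0 0 0;0 0 0 0 0 0")

```text
t: 3.38
eef_pos: [0.5763, -0.0928, 0.2517]
ee_rot: [3.142, -0.0, 0.554]
force: [-0.1, 0.4, -0.1]
width: 0.0602
```

Emit:
step_arm(commands="0 0 20 0 0 0;0 0 20 0 0 0;0 0 20 0 0 0;0 0 0 0 0 0")

```text
t: 3.88
eef_pos: [0.5753, -0.0929, 0.1902]
ee_rot: [-3.14, 0.003, 0.556]
force: [0.7, 0.2, -0.4]
width: 0.0598
```

Run:
```python
from h import *
s=grab_frame("side");t=grab_frame("top")
a=s["frame"][120:330,230:510];b=t["frame"][130:340,260:460]
cv2.imwrite("pics/c1.png",cv2.cvtColor(np.hstack([cv2.resize(a,(400,300)),cv2.resize(b,(380,300))]),cv2.COLOR_RGB2BGR))
print(get_state()["eef_pos"], proj(s,get_state()["eef_pos"]))
```

```text
[ 0.57659862 -0.09290477  0.19216671] [304.65750579 198.72623636]
```

View pics/c1.png

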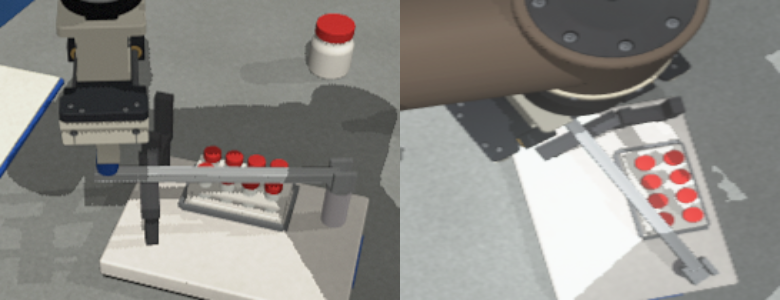

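The side view shows the gripper centred over the knob (107,168 in the crop), with one finger in front of it. The top view hides the knob under the wrist. I'll descend and close gently.

Emit:
step_arm(commands="0 0 15 0 0 0;0 0 15 0 0 0;0 0 15 0 0 0;0 0 0 0 0 0")

```text
t: 4.47
eef_pos: [0.5752, -0.0929, 0.1447]
ee_rot: [-3.14, 0.003, 0.558]
force: [0.3, -0.2, 0.7]
width: 0.0602
```

Emit:
step_arm(commands="0 0 0 0 0 0;0 0 0 0 0 0;0 0 0 0 0 0;0 0 0 0 0 0;0 0 0 0 0 0;0 0 0 0 0 0", jaw=10, grip_force=20)

```text
t: 5.22
eef_pos: [0.5764, -0.0928, 0.1468]
ee_rot: [3.141, -0.0, 0.558]
force: [-0.7, 0.8, 0.6]
width: 0.0233
```

Run:
```python
from h import *
s=grab_frame("side")
a=s["frame"][120:330,230:510]
cv2.imwrite("pics/c2.png",cv2.cvtColor(cv2.resize(a,(800,600)),cv2.COLOR_RGB2BGR))
print(get_state())
```

```text
{'t': 5.275, 'q': array([ 1.75141833e-01,  2.98961978e-01, -3.33093723e-01,  1.81798767e-05,
       -9.38408306e-01,  1.95389955e+00]), 'qd': array([-0.00126873,  0.0012458 , -0.00084787, -0.00035102, -0.00066122,
       -0.00083439]), 'joint_efforts': array([-3.00662052e-01, -4.84095955e+01,  2.46736926e+01,  5.81471220e+00,
        1.86488433e-01, -7.29909618e-03]), 'eef_pos': array([ 0.57633399, -0.09279991,  0.1467795 ]), 'ee_rot': array([ 3.14145483e+00, -3.02746383e-04,  5.58255819e-01]), 'force': array([0.56990644, 0.11885842, 1.80561117]), 'moment': array([0.19940192, 0.15241227, 0.00320313]), 'width': 0.023891571101320425}
```

View pics/c2.png

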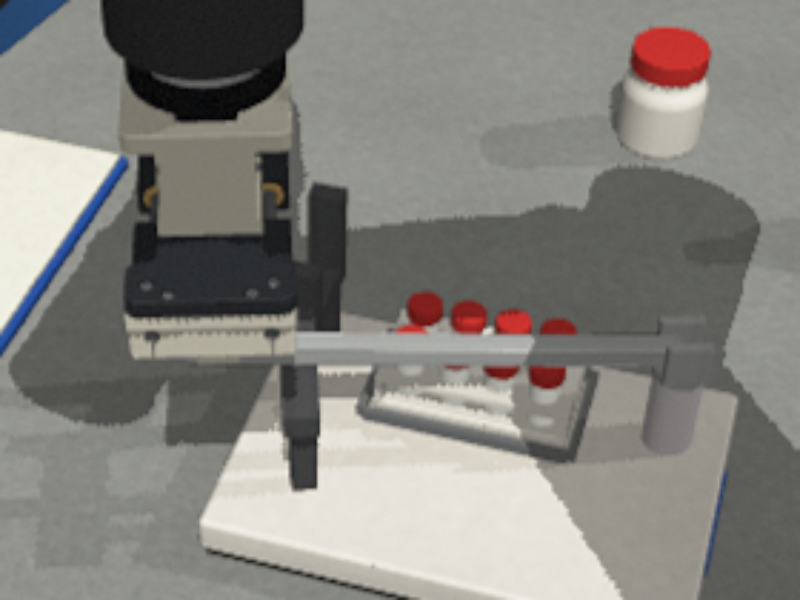

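Width 23.9 mm confirms the grip on the knob. Lifting along the bar's arc.

Emit:
step_arm(commands="-1.2 0 -10.5 0 0 0;-1.6 0 -10.5 0 0 0;-2 0 -10.5 0 0 0;-2.2 0 -10.5 0 0 0;0 0 0 0 0 0;0 0 0 0 0 0")

```text
t: 6.02
eef_pos: [0.5679, -0.0974, 0.1883]
ee_rot: [-3.14, 0.004, 0.557]
force: [-5.9, -3.6, -3.9]
width: 0.024
```

Run:
```python
from h import *
s=grab_frame("side");t=grab_frame("top")
a=s["frame"][120:330,230:510];b=t["frame"][130:340,260:460]
cv2.imwrite("pics/c3.png",cv2.cvtColor(np.hstack([cv2.resize(a,(400,300)),cv2.resize(b,(380,300))]),cv2.COLOR_RGB2BGR))
S=get_state();print(S["eef_pos"],S["force"],S["width"])
```

```text
[ 0.56792231 -0.09737831  0.18819962] [-5.69782007 -4.06711152 -3.45750354] 0.023741674710891843
```

View pics/c3.png

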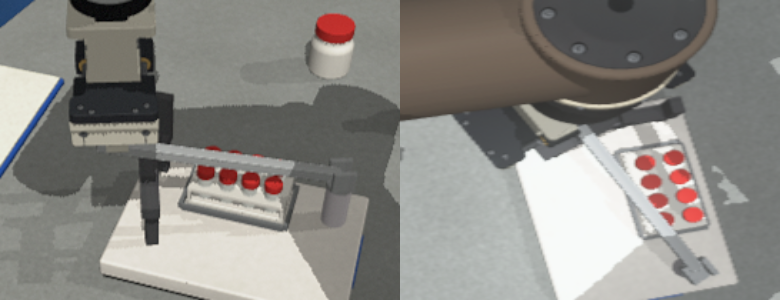

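The bar has lifted with the knob, and the side view shows it tilted up and clear of the shoulder. Now I'll sweep it toward the notch.

Emit:
step_arm(commands="-1.5 0 0 0 0 0;-0.4 14.3 0 0 0 0.0585;-0.4 14.3 0 0 0 0.0585;-0.4 14.3 0 0 0 0.0585;0 0 0 0 0 0")

```text
t: 6.75
eef_pos: [0.5882, -0.1367, 0.1882]
ee_rot: [-3.141, 0.001, 0.379]
force: [-4.6, -1.6, -3.4]
width: 0.0232
```

Emit:
step_arm(commands="-0.4 14.3 0 0 0 0.0585;-0.4 14.3 0 0 0 0.0585;-0.4 13.8 0 0 0 0.0585;0 0 0 0 0 0;0 0 0 0 0 0")

```text
t: 7.38
eef_pos: [0.6004, -0.1762, 0.1884]
ee_rot: [-3.141, 0.001, 0.207]
force: [-4.7, -0.7, -1.9]
width: 0.0234
```

Run:
```python
from h import *
s=grab_frame("side");t=grab_frame("top")
a=s["frame"][120:330,230:510];b=t["frame"][150:340,300:460]
cv2.imwrite("pics/c4.png",cv2.cvtColor(np.hstack([cv2.resize(a,(400,300)),cv2.resize(b,(400,475))[:300]]),cv2.COLOR_RGB2BGR))
S=get_state();print(S["t"],S["eef_pos"],S["ee_rot"],S["force"],S["width"])
p=S["eef_pos"]; n=np.array([.569,-.183]); d=p[:2]-n; c,q=np.cos(.21),np.sin(.21)
print("in notch frame",d@[c,q],d@[-q,c])
```

```text
7.475 [ 0.60033704 -0.17602852  0.18841214] [-3.14120142e+00  9.96028046e-04  2.06965193e-01] [-5.57901505 -1.32662899 -2.73186367] 0.02353962961632647
in notch frame 0.03210186772206528 0.0002858069961306064
```

View pics/c4.png

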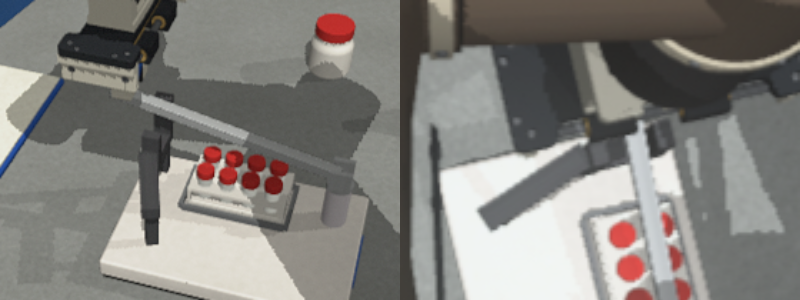

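Run:
```python
from h import *
t=grab_frame("top")
b=t["frame"][185:335,360:450]
cv2.imwrite("pics/c5.png",cv2.cvtColor(cv2.resize(b,None,fx=4,fy=4,interpolation=cv2.INTER_CUBIC),cv2.COLOR_RGB2BGR))
n=np.array([.569,-.183,.092]);c,q=np.cos(.21),np.sin(.21)
for nm,(x,y,z) in {"hornL":(0,.029,.03),"hornR":(0,.017,.03),"hornRout":(-.01,.017,.03),"stopL":(-.01,-.017,.05),"stopR":(-.01,-.029,.05),"pivot":(-.21,0,.006),"barL":(-.08,.007,.039),"barR":(-.08,-.007,.039)}.items():
    X=n+np.array([c*x-q*y,q*x+c*y,z]); print(nm,(proj(t,X)-[360,185])*4)
```

```text
hornL [ 66.18211618 101.49550297]
hornR [91.69532545 95.8487826 ]
hornRout [ 96.65969844 117.03365567]
stopL [176.33974761  94.9003996 ]
stopR [202.33760752  89.14022409]
pivot [223.88902239 535.46657462]
barL [156.15906868 260.20663733]
barR [186.32740601 253.45750201]
```

View pics/c5.png

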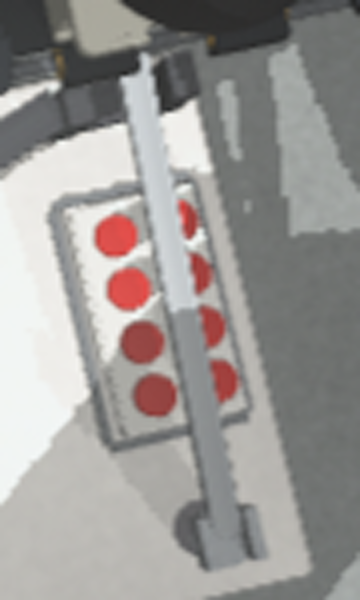

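Emit:
step_arm(commands="2.4 0 9 0 0 0;2.2 0 9 0 0 0;1.8 0 9 0 0 0;1.5 0 9 0 0 0;0 0 0 0 0 0", grip_force=10)

```text
t: 8.15
eef_pos: [0.6103, -0.1741, 0.1524]
ee_rot: [3.141, -0.003, 0.208]
force: [3.6, 1.8, 0.5]
width: 0.0235
```

Run:
```python
from h import *
s=grab_frame("side");t=grab_frame("top")
a=s["frame"][120:330,230:510];b=t["frame"][185:335,360:450]
cv2.imwrite("pics/c6.png",cv2.cvtColor(np.hstack([cv2.resize(a,(400,300)),cv2.resize(b,(360,600))[:300]]),cv2.COLOR_RGB2BGR))
S=get_state();print(S["t"],S["eef_pos"],S["ee_rot"],S["force"],S["width"])
```

```text
8.25 [ 0.61021133 -0.17421711  0.15313097] [ 3.14082194e+00 -2.85307091e-03  2.07777844e-01] [ 4.53956158  0.59387092 -0.58882237] 0.023729284694136137
```

View pics/c6.png

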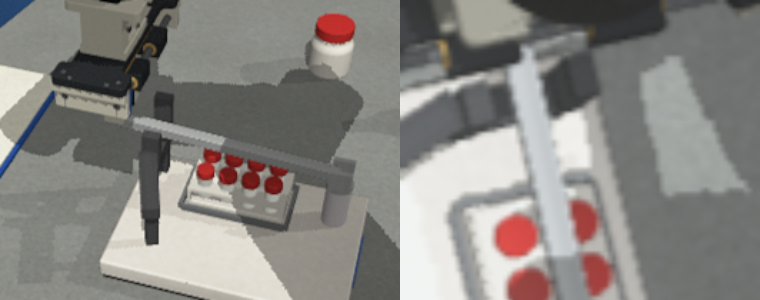

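The top view shows the bar (crop columns about 515–545) between the horn (475–505) and the stop horn (565–595). I'll carry on down.

Emit:
step_arm(commands="1.3 0 6 0 0 0;1 0 5 0 0 0;0.8 0 5 0 0 0;0 0 0 0 0 0;0 0 0 0 0 0")

```text
t: 8.88
eef_pos: [0.6122, -0.1737, 0.1365]
ee_rot: [3.141, -0.001, 0.207]
force: [5.7, 0.9, -0.2]
width: 0.0238
```

Emit:
step_arm(commands="0 0 0 0 0 0;0 0 0 0 0 0;0 0 0 0 0 0;0 0 0 0 0 0;0 0 0 0 0 0", jaw=55)

```text
t: 9.5
eef_pos: [0.6116, -0.1738, 0.1366]
ee_rot: [-3.142, 0.0, 0.207]
force: [-0.2, -0.1, -0.4]
width: 0.0547
```

Emit:
step_arm(commands="0 0 -10 0 0 0;0 0 -15 0 0 0;0 0 -25 0 0 0;0 0 -30 0 0 0;0 0 -30 0 0 0;0 0 -20 0 0 0;0 0 0 0 0 0")

```text
t: 10.38
eef_pos: [0.6126, -0.1739, 0.2698]
ee_rot: [3.14, -0.005, 0.207]
force: [-0.3, 1.0, -0.2]
width: 0.0549
```

Run:
```python
from h import *
s=grab_frame("side");t=grab_frame("top")
a=s["frame"][120:330,230:510];b=t["frame"][150:340,300:460]
cv2.imwrite("pics/c7.png",cv2.cvtColor(np.hstack([cv2.resize(a,(440,330)),cv2.resize(b,(278,330))]),cv2.COLOR_RGB2BGR))
S=get_state();print(S["t"],S["eef_pos"],S["force"],S["width"])
```

```text
10.475 [ 0.61147931 -0.17365761  0.26699658] [ 0.64202845  0.44829483 -0.66692331] 0.05535909195015489
```

View pics/c7.png

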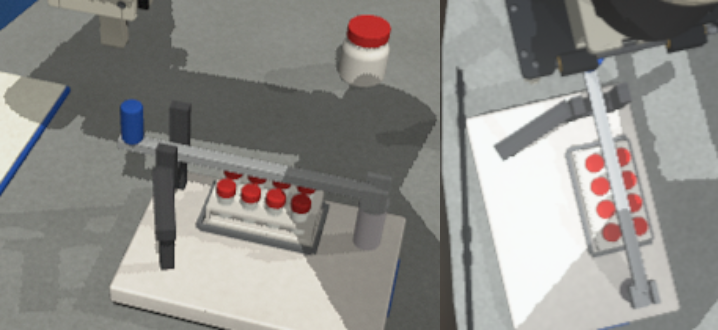

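The bar appears to lie in the notch. I'll move the arm aside to measure it from both views.

Emit:
step_arm(commands="0 0 -30 0 0 0;0 -40 0 0 0 0;0 -40 0 0 0 0;0 -40 0 0 0 0;0 -40 0 0 0 0;0 -40 0 0 0 0;0 0 0 0 0 0")

```text
t: 11.35
eef_pos: [0.5697, 0.024, 0.2959]
ee_rot: [-3.141, 0.001, 0.21]
force: [-0.2, 0.5, -0.5]
width: 0.055
```

Run:
```python
from h import *
s=grab_frame("side");t=grab_frame("top")
a=s["frame"][160:310,260:460];b=t["frame"][170:320,330:450]
cv2.imwrite("pics/c8.png",cv2.cvtColor(np.hstack([cv2.resize(a,(440,330)),cv2.resize(b,(264,330))]),cv2.COLOR_RGB2BGR))
r=[]
for f,(x0,y0,x1,y1) in((s,(270,170,360,260)),(t,(350,150,440,240))):
    hsv=cv2.cvtColor(f["frame"],cv2.COLOR_RGB2HSV)
    m=((hsv[...,0]>105)&(hsv[...,0]<125)&(hsv[...,1]>150)&(hsv[...,2]>40)).astype(np.uint8)
    k,l,st,c=cv2.connectedComponentsWithStats(m[y0:y1,x0:x1])
    for i in range(1,k):
        if st[i,4]>30: print(st[i],c[i]+[x0,y0])
for n in("knob","notch","rack_center","spare_knob"):
    A=recognise(s,n);B=recognise(t,n); print(n,[(d["pixel"],d["conf"]) for d in A[:1]+B[:1]], tri(s,A[0]["pixel"],t,B[0]["pixel"]) if A and B else "")
```

```text
[ 37  14  14  28 342] [313.77777778 197.16374269]
[ 33  26  11  12 103] [387.99029126 181.37864078]
knob [([379.9, 224.0], 0.85), ([399.4, 244.7], 0.56)] [ 0.50291084 -0.19904186  0.09440169]
notch [([393.8, 284.1], 0.96), ([372.1, 275.7], 0.72)] [ 0.44857068 -0.15358921  0.0235287 ]
rack_center [([400.8, 253.5], 0.61), ([395.0, 260.1], 0.95)] [ 0.46900698 -0.20122596  0.04304546]
spare_knob [([209.5, 454.2], 0.67), ([156.8, 290.9], 0.64)] [0.44859753 0.26017258 0.13861901]
```

View pics/c8.png

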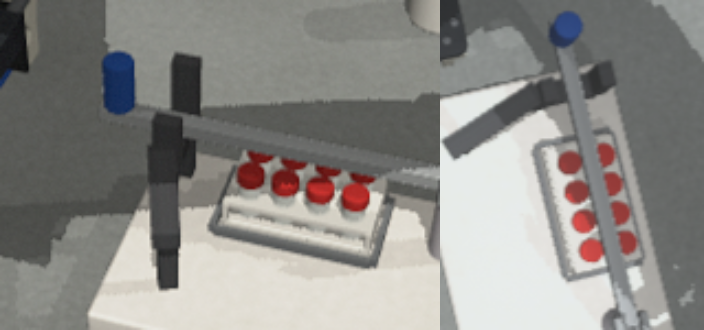

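Run:
```python
from h import *
import pickle
s,t=pickle.load(open("f0.pkl","rb"))
n=np.array([.569,-.183]);c,q=np.cos(.21),np.sin(.21)
for a,b in(((313.6,187),(388,181.2)),((313.6,187),(388,182))):
    X=tri(s,a,t,b);d=X[:2]-n; print(X,"notch frame",d@[c,q],d@[-q,c],"centre z-floor",X[2]-.022-.092)
```

```text
[ 0.61248263 -0.17338098  0.14477682] notch frame 0.04453253910245236 0.00034331286234424416 centre z-floor 0.03077681589536141
[ 0.61156258 -0.17292664  0.14538445] notch frame 0.043727408318079274 0.0009794633238252152 centre z-floor 0.03138444510319377
```

```bash
python3 -c "
from station import *
print(job_done()); print(get_state()['t'])"
```

```text
the job is handed in; nothing more can be done
None
the job is handed in; nothing more can be done
```

The loaded cradle's bar is locked in the notch, and I handed the job in at about 12 s of the 35 s allowed. I gripped the blue knob (23.9 mm measured), lifted it 42 mm, swung the bar about 0.35 rad over the horn and lowered it into the notch. I then released it and moved the arm clear.

**Final position:** two-view measurement put the knob at x ≈ 44 mm, y ≈ +0.5 mm and z ≈ 31 mm in the notch frame. Home is 45 / 0 / 34 mm. The z reading is about 3 mm low. My readings of the horn and stop-horn tops before the move were also 3–5 mm low, so this looks like calibration bias. The knob dropped about 11.5 mm from its parked height, close to the 12 mm expected.

**Things to leave alone:** the last pictures show the rack still between its lips. The empty cradle's bar was detected within 3 px of its first position in both views. The highest force I saw in the readings was about 7 N.

**Check that disagreed:** the recogniser's "knob" and "notch" pixels sat in the middle of the bar and cradle rather than on the points themselves. I used my own readings of the knob and keeper edges instead.

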